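Set the tile cutter's angle fence to the orange notch

ROBOT

A 7-joint arm with a two-finger parallel gripper is mounted at the origin on the work surface. World frame = base frame: x ahead of the robot, y to its left, z up, the work surface at z = 0. Lengths are in m, angles in rad, forces in N, time in s.
With the tool pointing down it reaches from about 0.4 to 0.9 m from the base axis. Payload 5.5 kg.
Tool frame: the origin (TCP) lies midway between the tips of the shut fingers; the grasp point (between the pads) lies 19 mm behind it; z points along the fingers, y is the line along which they close (so a half turn about z gives the same grasp; the last joint's range is limited). The gripper opens to 85 mm and grips with 20 to 120 N. Pads are 22 mm wide; open, the fingers measure 114 mm over their backs; the gripper's body (76 mm by 85 mm) begins 54 mm behind the grasp point. The pads swing forward as they close: fully open they stand 13 mm farther back than shut.
Start: joints at [-0.961, 0.501, -0.427, 1.55, 0.221, 1.138, -0.21], TCP at [0.221, 0.611, 0.231] pointing down, gripper open.
Joint ranges: [-2.88, 2.88], [-0.31, 2.03], [-1.54, 1.56], [0.2, 2.42], [-1.41, 4.55], [0.19, 2.02], [-2.57, 2.57]. Speed limits (rad/s): [2.57, 2.57, 3.14, 3.14, 3.14, 3.14, 3.14].

INTERFACE

Orientations are given as a unit quaternion [w, x, y, z].
In Python, from workcell import r gives the robot as it stands.
- The arm moves only by the tool carry_out, never from a script. Its argument "deltas" is a list of rows, each a list of 5 numbers: the shift along the tool's x, y, z in cm, then the turn about the tool's z in rad, then the opening, from 0 (shut) to 1 (fully open). In form: [[x, y, z, roll, claw], ...]. A call has 1 to 20 rows; each row is the pose to reach, as a shift and turn from the pose commanded when the call began, along the tool's axes at that moment; what a row does not reach only later rows make up. A row lasts 1/8 s, in which the tool goes at most 62.5 mm and 10.7 degrees, less where a joint would pass 70% of its speed; a pose out of reach is approached as far as the arm can. A call with a gripper value outside its range is refused whole. The fingers move at their own pace and stop on an object; "newtons" is the grip in N (left out, the last holds). Time passes only in rows, so rows that repeat a pose let the fingers close. It gives the time, the measured TCP pose, the force, the opening and the grip force at its end, in the units of the state.
- r.get_obs(): the state, without advancing time (a new reading comes with each control period).
- r.grab_frame(name): name is "side" or "top"; returns a dict with "image" (420x560x3 uint8, red, green, blue), "z_map" (420x560 float32, m along the optical axis (not along the pixel's ray), 0 where there is no reading), "camera_matrix" (3x3 intrinsics, pixels), "extrinsics" (4x4, takes a point from world to camera coordinates). Camera axes: x right, y down, z forward; pixel columns grow to the right and rows downward; lengths in m; the calibration is good to about 2 mm. A picture is of the moment at which its call begins.
- r.finish_job(): hands the job in; it is judged then, once.
The state is a dict: "t": time; "joint_positions": joint angles; "joint_velocities": joint speeds; "effort": joint torques, N m; "position": TCP position; "ee_rot": TCP orientation; "contact_force": force on the tool from outside, world axes, zero at the start; "moment": the same for the moment, N m; "finger_gap": finger opening in m; "grasp_force": force on a finger pad.
Only numpy, scipy, OpenCV 4.12 (cv2) and the standard library are available. Lean on these libraries where they do the work, as an engineer would, in place of code of your own. Each camera call takes 0.05 s, during which the arm holds its last target. There are 200 camera calls.

TASK

The angle fence of the tile cutter is clamped in its square notch and has to be set for the next tile. Its clamp knob is stuck with dried plaster: break it loose and turn it back the full quarter turn, then lift the fence lever out of its notch, throw it over to the notch with the orange dot and let it drop fully home, and turn the knob all the way tight again. Leave the tile, glass, vase and pot where they stand.

Things in the scene. Friction and masses are not known exactly. Their poses are not given: they have to be found in the camera images.
- cutter: the manual tile cutter, fixed to the table, blue and aluminium: bed 200 x 680 mm, its top 30 mm above the table, twin steel rails (tops 80 mm high) along its own y axis. Origin on the table straight under the pivot of the angle fence; z up. The scoring carriage is parked at the -y end, 380 mm from the pivot, its handle 235 mm high; end casting 90 mm high at +y, 75 mm from the pivot
- pivot (a point): vertical pivot axis of the fence lever, at the top of the quarter-round plate (30 mm high) that juts out to 200 mm from it on the cutter's own -x side; axes as the cutter's. A steel rim on the plate (radius 158 to 172, top 38 mm high) has four notches 10 mm wide, at 0, 15, 30 and 45 degrees: 0 is the cutter's own -x, growing counterclockwise from above, towards its -y
- fence_swing (a joint): swing of the fence lever about the vertical pivot, rad: 0 in the square notch (start), 0.262, 0.524 and 0.785 in the other three; grows counterclockwise from above. Takes about 1 N at the handle
- fence_lift (a joint): upward tilt of the fence lever at its pivot, rad: 0 fully down, its index tooth home in a notch; about 0.04 when the tooth rides on the rim between notches; stop at 0.09. A spring presses it down: lifting takes about 6 to 7 N at the handle, which must rise at least 9 mm for the tooth to clear the rim (18 mm at the stop). With the clamp knob tight it cannot lift
- lever_grip (a point): middle of the upright round black handle at the lever's outer end: diameter 24 mm, 50 mm long, its top 20 mm above this point; 205 mm from the pivot axis, 90 mm above the table when the lever is down. Own -x axis points outwards from the pivot along the lever, z up
- lever_pointer (a point): point under the narrow outer part of the blue lever, 186 mm from the pivot axis, at the height of the plate: in a notch it lies right over that notch's dot
- clamp_knob (a joint): turn of the clamp knob on the lever, rad: 0 tight (start), 1.6 fully backed off (stop); grows (loosens) counterclockwise from above. Stuck at first: about 0.3 N m breaks it loose, from 0.45 rad on it turns freely; on tightening the stiff spot comes at 0.45 rad, then it snaps home. From about 1.2 rad on the lever is free to lift; it tightens only with the lever down in a notch
- knob_grip (a point): grip point of the clamp knob, on its axis: a black T-bar 56 mm long, 14 mm wide, 26 mm high, its top 10 mm above this point; on the lever, 110 mm from the pivot axis, 80 mm above the table. Own x axis runs along the bar (along the lever when tight, across it when backed off), z up; it turns with knob and lever
- dot_orange: the orange dot, 12 mm across, set in the plate just outside the wanted notch, 186 mm from the pivot; it may be at the 15, 30 or 45 degree notch. The other notches have white dots
- tile: loose speckled cast tile 100 x 100 x 12 mm lying on the cutter's bed under the rails; leave alone
- glass: empty drinking glass, 76 mm wide, 95 mm high; origin under its foot; leave alone
- vase: terracotta vase, 76 mm wide, 150 mm high; origin under its foot; leave alone
- pot: small terracotta pot, 60 mm wide, 35 mm high; origin under its foot; leave alone

How it is judged:
On the way, in this order (a step that is already met when the one before it is completed fails the run):
1. the clamp knob is broken loose and backed off, the lever still in its square notch (value of joint clamp_knob above 1.2 rad and value of joint fence_swing below 0.05 rad), for 0.1 s.
2. the lever has dropped fully home in the notch with the orange dot, the knob still loose (horizontal distance between lever_pointer and dot_orange below 0.006 m and value of joint fence_lift below 0.01 rad and value of joint clamp_knob above 1 rad), for 0.1 s.
At the end, for the whole second after the job is handed in: the lever's index tooth is fully down in the notch with the orange dot (lever pointer within 6 mm of the dot, lift under 0.010 rad), at rest, and the clamp knob is tight again (under 0.15 rad from its tight stop) (horizontal distance between lever_pointer and dot_orange below 0.006 m and value of joint fence_lift below 0.01 rad and value of joint clamp_knob below 0.15 rad and velocity of joint fence_swing between -0.05 and 0.05 rad/s); the robot touches nothing.
It fails at once if the tile is shifted more than 15 mm (distance of tile from where it was at the start of the episode above 0.015 m).
It fails at once if the glass is shifted more than 15 mm (distance of glass from where it was at the start of the episode above 0.015 m).
It fails at once if the vase is shifted more than 15 mm (distance of vase from where it was at the start of the episode above 0.015 m).
It fails at once if the pot is shifted more than 15 mm (distance of pot from where it was at the start of the episode above 0.015 m).
It also fails if it takes over 64 s, if anything falls off the work surface, if the arm or the gripper's body presses on something with over 40 N, if the wrist force passes 120 N, or if a joint passes its speed limit or range.

## Working session

There is one attempt and no reset: what is moved stays moved. The work goes in short steps, Python scripts to look and compute and a tool call to move; the robot and the scene stay as the last step left them, time stands still between calls to the robot, and variables do not carry over. Pictures are saved under pics/ and viewed, at most 10 in all, crops included, and the job is handed in when it is done.

Besides the shell and the picture viewer there is one more tool, called as name(argument=value, ...) on one line, values as JSON. carry_out: Moves the arm, as the interface text tells. Its arguments: {"type":"object","properties":{"deltas":{"type":"array"},"newtons":{"type":"number"}},"required":["deltas"]}

```bash
mkdir -p pics; python3 - <<'E'
from workcell import r
import cv2,numpy as np
o=r.get_obs();print({k:np.round(v,3) for k,v in o.items()})
for n in("top","side"):
    f=r.grab_frame(n);cv2.imwrite(f"pics/{n}0.png",f["image"][:,:,::-1]);np.savez(f"{n}0.npz",**f);print(n,f["camera_matrix"],np.round(f["extrinsics"],3))
E
```

```text
{'t': np.float64(0.0), 'joint_positions': array([-0.961,  0.502, -0.427,  1.551,  0.221,  1.138, -0.21 ]), 'joint_velocities': array([ 0.001, -0.   ,  0.002,  0.   , -0.   ,  0.   , -0.   ]), 'effort': array([-0.0000e+00, -5.6951e+01, -5.8160e+00, -2.8095e+01,  1.1000e-02,
        1.2000e-02,  0.0000e+00]), 'position': array([0.221, 0.611, 0.23 ]), 'ee_rot': array([-0.   ,  0.173,  0.985, -0.001]), 'contact_force': array([ 0.182, -0.019,  0.671]), 'moment': array([0.007, 0.019, 0.033]), 'grasp_force': np.float64(0.0), 'finger_gap': np.float64(0.085)}
top [[463.82618167   0.         282.51884603]
 [  0.         463.82618167 211.36164296]
 [  0.           0.           1.        ]] [[-0.029 -1.     0.011  0.069]
 [-0.999  0.029 -0.038  0.571]
 [ 0.038 -0.012 -0.999  0.896]
 [ 0.     0.     0.     1.   ]]
side [[440.06819677   0.         280.82801186]
 [  0.         440.06819677 209.96370671]
 [  0.           0.           1.        ]] [[-0.94  -0.342  0.013  0.562]
 [-0.198  0.515 -0.834  0.165]
 [ 0.279 -0.786 -0.551  0.772]
 [ 0.     0.     0.     1.   ]]
```

View pics/top0.png

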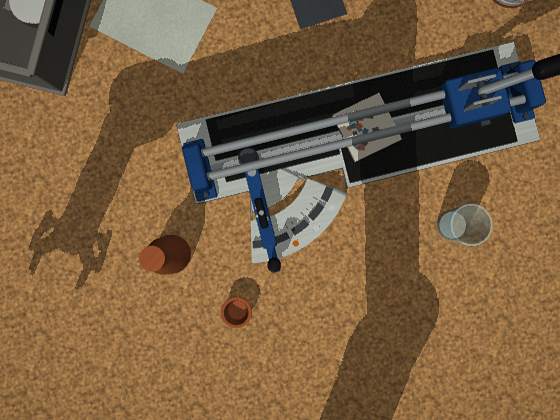

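View pics/side0.png

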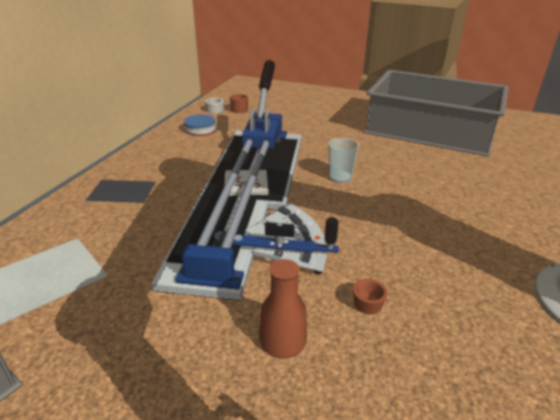

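The top view shows the lever from its pivot (~248,157) to the handle (~274,265), with the knob at ~(262,212). The orange dot is at ~(296,243). The vase (~150,258) and the pot (236,312) stand nearby. I'll zoom in and compute.

```bash
cat > h.py <<'E'
import numpy as np,cv2
def ray(f,u,v,z):
    K,E=f["camera_matrix"],f["extrinsics"];R,t=E[:3,:3],E[:3,3]
    c=-R.T@t;d=R.T@np.linalg.solve(K,[u,v,1.]);return c+d*(z-c[2])/d[2]
def proj(f,p):
    q=f["camera_matrix"]@(f["extrinsics"]@np.r_[p,1])[:3];return q[:2]/q[2]
E
python3 - <<'E'
from h import *
f=dict(np.load("top0.npz"));im=f["image"]
hsv=cv2.cvtColor(im,cv2.COLOR_RGB2HSV)
m=cv2.inRange(hsv[225:260,280:310],(5,200,180),(18,255,255));v,u=np.nonzero(m);print(len(u),u.mean()+280,v.mean()+225,ray(f,u.mean()+280,v.mean()+225,.03))
c=cv2.resize(im[140:290,230:360],None,fx=4,fy=4,interpolation=cv2.INTER_CUBIC);cv2.imwrite("pics/c0.png",c[:,:,::-1])
# world points by height
K=f["camera_matrix"];E=f["extrinsics"];V,U=np.mgrid[:420,:560];Z=f["z_map"]
P=np.stack([(U-K[0,2])/K[0,0]*Z,(V-K[1,2])/K[1,1]*Z,Z],-1);W=(P-E[:3,3])@E[:3,:3]
def reg(n,u0,u1,v0,v1,z0,z1):
    w=W[v0:v1,u0:u1];s=(w[...,2]>z0)&(w[...,2]<z1);q=w[s];print(n,len(q),q.mean(0).round(4),q.min(0).round(3),q.max(0).round(3));return q
reg("handle",262,288,252,278,.1,.12)
q=reg("knob",248,275,195,230,.08,.1);print(np.linalg.eigh(np.cov(q[:,:2].T)))
reg("pivot",235,262,145,172,.04,.15)
reg("vase",130,195,230,280,.04,.2);reg("pot",215,255,295,330,.02,.05)
reg("glass",435,495,200,248,.02,.12);reg("casting",180,218,135,203,.085,.12)
reg("rails",220,440,95,180,.072,.09)
E
```

```text
21 295.14285714285717 242.8095238095238 [0.51169269 0.03028075 0.03      ]
handle 147 [0.4769 0.0717 0.1103] [0.466 0.06  0.101] [0.487 0.083 0.114]
knob 241 [0.5688 0.0919 0.0908] [0.541 0.082 0.085] [0.595 0.104 0.095]
EighResult(eigenvalues=array([1.63268302e-05, 2.44905720e-04]), eigenvectors=array([[ 0.21417228, -0.9767959 ],
       [-0.9767959 , -0.21417228]]))
pivot 495 [0.6673 0.1143 0.0682] [0.646 0.089 0.042] [0.694 0.137 0.085]
vase 1428 [0.4989 0.2606 0.1094] [0.461 0.235 0.04 ] [0.532 0.297 0.156]
pot 431 [0.3831 0.1471 0.0345] [0.357 0.117 0.02 ] [0.414 0.174 0.041]
glass 1424 [ 0.537  -0.2857  0.0679] [ 0.5   -0.319  0.02 ] [ 0.574 -0.243  0.101]
casting 828 [0.6555 0.2073 0.091 ] [0.613 0.171 0.085] [0.7   0.23  0.096]
rails 3914 [ 0.7081 -0.0346  0.0799] [ 0.636 -0.24   0.072] [0.777 0.165 0.086]
```

View pics/c0.png

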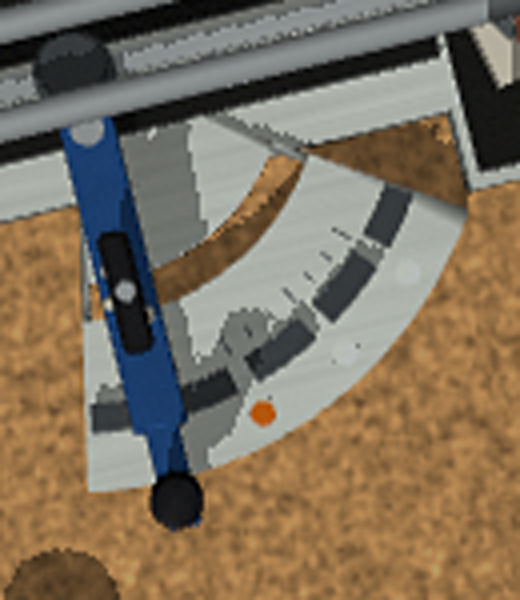

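The orange dot is at the 15° notch: its computed and measured positions agree within 1 mm. I'll check the lever-top height and travel to a point above the knob.

```bash
python3 - <<'E'
from h import *
f=dict(np.load("top0.npz"));Z=f["z_map"];K=f["camera_matrix"];E=f["extrinsics"]
# heights along the lever centreline and offsets
a=np.array([.6763,.1156]);d=np.array([-.977,-.2145]);n=np.array([-d[1],d[0]])
for s in (.06,.07,.078,.09,.11,.13,.142,.15,.16,.175,.19):
    row=[]
    for o in(-.014,-.009,0,.009,.014):
        p=a+d*s+n*o;u,v=proj(f,np.r_[p,.06]).round().astype(int);z=Z[v,u]
        c=np.array([(u-K[0,2])/K[0,0]*z,(v-K[1,2])/K[1,1]*z,z]);row.append((E[:3,:3].T@(c-E[:3,3]))[2].round(3))
    print(s,row)
E
```

```text
0.06 [np.float64(0.024), np.float64(0.049), np.float64(0.051), np.float64(0.052), np.float64(0.027)]
0.07 [np.float64(0.002), np.float64(0.048), np.float64(0.05), np.float64(0.048), np.float64(0.033)]
0.078 [np.float64(0.029), np.float64(0.051), np.float64(0.051), np.float64(0.05), np.float64(0.032)]
0.09 [np.float64(0.032), np.float64(0.05), np.float64(0.091), np.float64(0.049), np.float64(0.032)]
0.11 [np.float64(0.002), np.float64(0.051), np.float64(0.093), np.float64(0.048), np.float64(0.002)]
0.13 [np.float64(0.03), np.float64(0.052), np.float64(0.092), np.float64(0.047), np.float64(0.035)]
0.142 [np.float64(0.034), np.float64(0.047), np.float64(0.051), np.float64(0.048), np.float64(0.03)]
0.15 [np.float64(0.032), np.float64(0.05), np.float64(0.05), np.float64(0.05), np.float64(0.033)]
0.16 [np.float64(0.04), np.float64(0.051), np.float64(0.049), np.float64(0.051), np.float64(0.043)]
0.175 [np.float64(0.03), np.float64(0.029), np.float64(0.049), np.float64(0.03), np.float64(0.031)]
0.19 [np.float64(0.032), np.float64(0.032), np.float64(0.05), np.float64(0.034), np.float64(0.033)]
```

carry_out(deltas=[[-2,-1.5,0,0.16,0.6],[-5,-4,0,0.32,0.6],[-8.5,-6.5,0,0.48,0.6],[-12,-9,0,0.64,0.6],[-15.5,-11.5,0,0.8,0.6],[-19,-14,0,0.96,0.6],[-22.5,-16.5,0,1.12,0.6],[-26,-19,0,1.28,0.6],[-29.5,-21.5,0,1.44,0.6],[-33,-24,0,1.6,0.6],[-36.5,-26.5,0,1.76,0.6],[-40,-29,0,1.92,0.6],[-43.5,-32,0,2.1,0.6],[-47,-34.5,0,2.26,0.6],[-50.4,-36.9,0,2.42,0.6],[-50.4,-36.9,0,2.577,0.6],[-50.4,-36.9,0,2.577,0.6],[-50.4,-36.9,0,2.577,0.6]], newtons=60)

```text
t: 2.35
position: [0.569, 0.0939, 0.231]
ee_rot: [-0.0, 0.994, 0.111, -0.0]
contact_force: [0.3, 1.2, 0.1]
finger_gap: 0.0514
grasp_force: 0.0
```

carry_out(deltas=[[0,0,3,0,0.6],[0,0,7,0,0.6],[0,0,11,0,0.6],[0,0,14,0,0.6],[0,0,15.5,0,0.6],[0,0,16.7,0,0.6],[0,0,16.7,0,0.6],[0,0,16.7,0,0.6]])

```text
t: 3.35
position: [0.5704, 0.0932, 0.0653]
ee_rot: [-0.0, 0.994, 0.109, 0.001]
contact_force: [0.1, 0.2, 0.7]
finger_gap: 0.0513
grasp_force: 0.0
```

```bash
python3 - <<'E'
from h import *
from workcell import r
o=r.get_obs();print({k:np.round(o[k],3) for k in("joint_positions","position","ee_rot","contact_force","moment")})
f=r.grab_frame("side");cv2.imwrite("pics/s1.png",cv2.resize(f["image"][140:320,180:400],None,fx=3,fy=3)[:,:,::-1])
E
```

```text
{'joint_positions': array([-0.376,  0.56 ,  0.215,  1.873, -0.172,  0.725, -1.416]), 'position': array([0.57 , 0.093, 0.065]), 'ee_rot': array([-0.   ,  0.994,  0.109,  0.001]), 'contact_force': array([0.098, 0.165, 0.689]), 'moment': array([-0.012,  0.007,  0.004])}
```

View pics/s1.png

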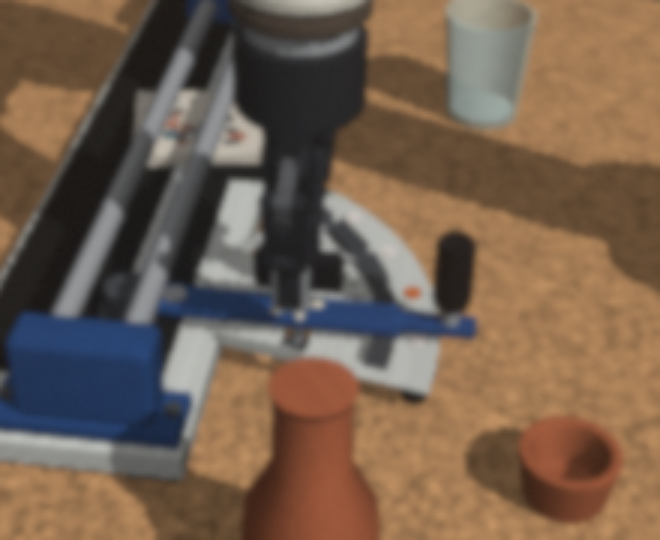

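The fingers straddle the T-bar (about pixel 290,285 in the crop), clear of the lever and the vase. I'll grip it and turn it back.

carry_out(deltas=[[0,0,0.2,0,0],[0,0,0.2,0,0],[0,0,0.2,0,0],[0,0,0.2,0,0],[0,0,0.2,0,0],[0,0,0.2,-0.1,0],[0,0,0.2,-0.25,0],[0,0,0.2,-0.4,0],[0,0,0.2,-0.55,0],[0,0,0.2,-0.7,0],[0,0,0.2,-0.85,0],[0,0,0.2,-1.0,0],[0,0,0.2,-1.15,0],[0,0,0.2,-1.3,0],[0,0,0.2,-1.45,0],[0,0,0.2,-1.6,0],[0,0,0.2,-1.63,0],[0,0,0.2,-1.63,0],[0,0,0.2,-1.63,0]], newtons=70)

```text
t: 5.78
position: [0.5696, 0.0916, 0.0626]
ee_rot: [0.0, 0.604, 0.797, -0.0]
contact_force: [-1.8, -2.7, 5.3]
finger_gap: 0.0127
grasp_force: 71.4
```

```bash
python3 - <<'E'
from h import *
from workcell import r
o=r.get_obs();print({k:np.round(o[k],3) for k in("joint_positions","position","ee_rot","contact_force","moment","grasp_force","finger_gap")})
E
```

```text
{'joint_positions': array([-0.058,  0.564, -0.19 ,  1.863,  0.154,  0.73 , -0.06 ]), 'position': array([0.57 , 0.092, 0.063]), 'ee_rot': array([ 0.   ,  0.604,  0.797, -0.   ]), 'contact_force': array([-1.829, -2.688,  5.334]), 'moment': array([-0.652,  0.256, -0.598]), 'grasp_force': np.float64(71.389), 'finger_gap': np.float64(0.013)}
```

The knob is backed off: it turned about 1.6 rad and now bears on its stop. Next I'll release it and move to the handle.

carry_out(deltas=[[0,0,0,0.03,0],[0,0,0,0.03,0.6],[0,0,0,0.03,0.6],[0,0,0,0.03,0.6],[0,0,0,0.03,0.6],[0,0,-3,0.03,0.6],[0,0,-6,0.1,0.6],[0.1,-1,-8,0.25,0.6],[0.2,-3,-8,0.4,0.6],[0.3,-5,-8,0.55,0.6],[0.4,-7,-8,0.7,0.6],[0.5,-8.5,-8,0.85,0.6],[0.57,-9.4,-8,1.0,0.6],[0.57,-9.4,-8,1.15,0.6],[0.57,-9.4,-8,1.3,0.6],[0.57,-9.4,-8,1.45,0.6],[0.57,-9.4,-8,1.63,0.6],[0.57,-9.4,-8,1.63,0.6],[0.57,-9.4,-8,1.63,0.6]])

```text
t: 8.15
position: [0.4775, 0.0729, 0.1423]
ee_rot: [-0.0, 0.994, 0.111, 0.0]
contact_force: [0.2, 1.0, 0.3]
finger_gap: 0.0512
grasp_force: 0.0
```

```bash
python3 - <<'E'
from h import *
from workcell import r
o=r.get_obs();print({k:np.round(o[k],3) for k in("joint_positions","position","ee_rot","contact_force")})
f=r.grab_frame("side");cv2.imwrite("pics/s2.png",cv2.resize(f["image"][140:320,180:400],None,fx=3,fy=3)[:,:,::-1])
E
```

```text
{'joint_positions': array([-0.297,  0.293,  0.104,  2.056, -0.042,  0.795, -1.517]), 'position': array([0.477, 0.073, 0.142]), 'ee_rot': array([-0.   ,  0.994,  0.111,  0.   ]), 'contact_force': array([0.189, 0.998, 0.288])}
```

View pics/s2.png

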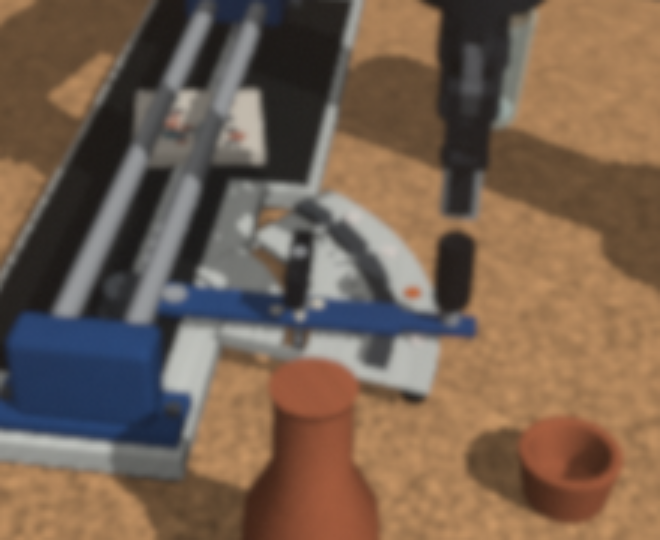

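The knob bar now lies across the lever and the gripper is centred above the handle (~455,235). I'll descend, grip and lift.

carry_out(deltas=[[0,0,3,0,0.6],[0,0,5.5,0,0.6],[0,0,7,0,0.6],[0,0,7,0,0.6],[0,0,7,0,0],[0,0,7,0,0],[0,0,7,0,0],[0,0,7,0,0],[0,0,7,0,0],[0.1,0,6.6,0,0],[0.2,0,6.1,0,0],[0.3,0,5.7,0,0],[0.3,0,5.6,0,0],[0.3,0,5.6,0,0]], newtons=50)

```text
t: 9.95
position: [0.4814, 0.0736, 0.0858]
ee_rot: [0.0, 0.994, 0.109, 0.001]
contact_force: [7.2, 1.4, -10.9]
finger_gap: 0.0227
grasp_force: 49.5
```

carry_out(deltas=[[0.1,0.4,0,-0.02,0],[0.1,0.9,0,-0.045,0],[0.1,1.4,0,-0.07,0],[0.2,2.1,0,-0.105,0],[0.3,2.8,0,-0.14,0],[0.4,3.5,0,-0.175,0],[0.5,4.2,0,-0.21,0],[0.65,4.9,0,-0.244,0],[0.75,5.23,0,-0.262,0],[0.75,5.23,0,-0.262,0],[0.75,5.23,0,-0.262,0]])

```text
t: 11.32
position: [0.4989, 0.0245, 0.0855]
ee_rot: [-0.0, 0.971, 0.238, -0.0]
contact_force: [5.1, 2.0, -10.5]
finger_gap: 0.0232
grasp_force: 49.6
```

```bash
python3 - <<'E'
from h import *
from workcell import r
o=r.get_obs();p=o["position"];a=np.array([.6763,.1156]);d=p[:2]-a;print(np.linalg.norm(d),np.degrees(np.arctan2(-d[1],-d[0]))-12.38,p,o["contact_force"])
f=r.grab_frame("side");cv2.imwrite("pics/s3.png",cv2.resize(f["image"][140:320,180:400],None,fx=3,fy=3)[:,:,::-1])
E
```

```text
0.19947433855181473 14.804579166966574 [0.49885972 0.02446845 0.08549321] [  5.09502834   2.03954604 -10.52239259]
```

View pics/s3.png

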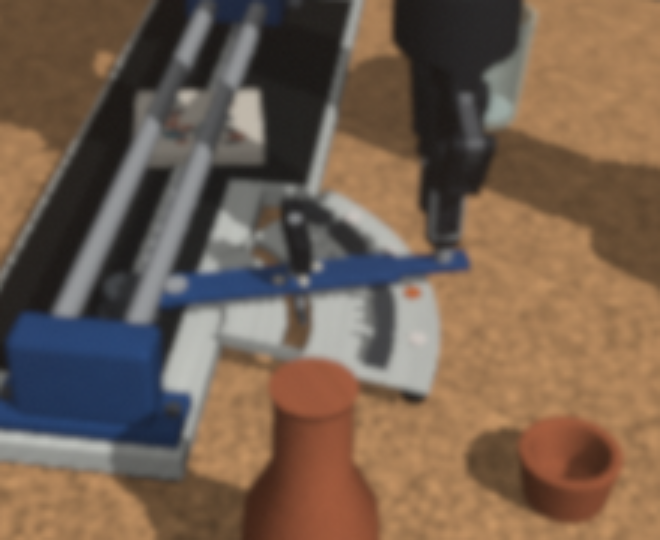

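The lever is lifted and over the orange notch (dot at ~412,292 just below it; measured swing 14.8°). I'll lower it, release and retreat.

carry_out(deltas=[[-0.1,0.05,0.4,0,0],[-0.2,0.05,0.8,0,0],[-0.3,0.05,1.2,0,0],[-0.3,0.05,1.5,0,0],[-0.3,0.05,1.6,0,0],[-0.3,0.05,1.6,0,0]])

```text
t: 12.12
position: [0.4959, 0.021, 0.0714]
ee_rot: [0.0, 0.971, 0.237, -0.001]
contact_force: [-5.0, -1.9, 13.2]
finger_gap: 0.0229
grasp_force: 52.0
```

carry_out(deltas=[[0,0,0,0,0.6],[0,0,0,0,0.6],[0,0,0,0,0.6],[0,0,0,0,0.6],[0,0,-3,0,0.6],[0,0,-6,0,0.6],[0,0,-8,-0.15,0.6],[-3,0,-8,-0.3,0.6],[-6,0,-8,-0.45,0.6],[-8,0,-8,-0.6,0.6],[-8,0,-8,-0.75,0.6],[-8,0,-8,-0.9,0.6],[-8,0,-8,-1.05,0.6],[-8,0,-8,-1.2,0.6],[-8,0,-8,-1.35,0.6],[-8,0,-8,-1.5,0.6],[-8,0,-8,-1.6,0.6],[-8,0,-8,-1.6,0.6],[-8,0,-8,-1.6,0.6]])

```text
t: 14.5
position: [0.4256, -0.0148, 0.1502]
ee_rot: [-0.0, 0.507, 0.862, -0.0]
contact_force: [0.2, 0.2, -0.9]
finger_gap: 0.0512
grasp_force: 0.0
```

```bash
python3 - <<'E'
from h import *
from workcell import r
o=r.get_obs();print({k:np.round(o[k],4) for k in("joint_positions","position","ee_rot","contact_force")})
g=r.grab_frame("side");f=r.grab_frame("top")
a=cv2.resize(g["image"][160:300,200:360],None,fx=2.4,fy=2.4);b=cv2.resize(f["image"][140:280,220:370],None,fx=2.4,fy=2.4)
cv2.imwrite("pics/s4.png",np.hstack([a,b])[:,:,::-1])
K=f["camera_matrix"];E=f["extrinsics"];V,U=np.mgrid[:420,:560];Z=f["z_map"]
W=(np.stack([(U-K[0,2])/K[0,0]*Z,(V-K[1,2])/K[1,1]*Z,Z],-1)-E[:3,3])@E[:3,:3]
s=(np.hypot(W[...,0]-.5786,W[...,1]-.065)<.035)&(W[...,2]>.075)&(W[...,2]<.1);q=W[s];w,v=np.linalg.eigh(np.cov(q[:,:2].T));print(len(q),q.mean(0),v[:,1],np.degrees(np.arctan2(v[1,1],v[0,1])),np.sqrt(w*12))
s=(np.hypot(W[...,0]-.4943,W[...,1]-.0213)<.02)&(W[...,2]>.1)&(W[...,2]<.118);print(s.sum(),W[s].mean(0))
E
```

```text
{'joint_positions': array([ 0.1248,  0.1913, -0.1677,  2.1692,  0.0449,  0.7844,  0.4352]), 'position': array([ 0.4256, -0.0148,  0.1502]), 'ee_rot': array([-1.000e-04,  5.072e-01,  8.618e-01, -0.000e+00]), 'contact_force': array([ 0.1801,  0.2101, -0.8922])}
245 [0.57838516 0.06496649 0.09051121] [-0.48598777  0.87396561] 119.07720894517568 [0.01409117 0.05474854]
142 [0.49477188 0.02158539 0.11051691]
```

View pics/s4.png

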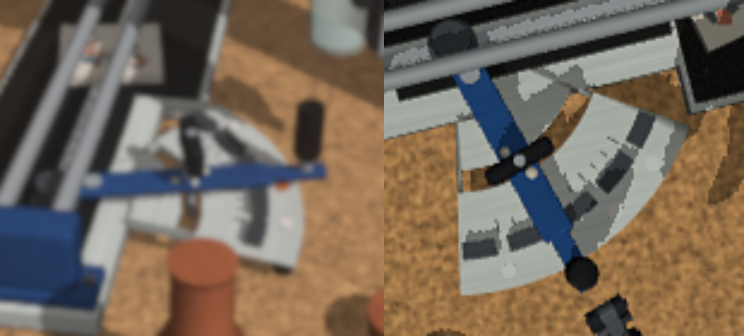

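The lever is home over the orange dot: the handle top is back at 110.5 mm. The knob bar lies at 119.1°, centred at (0.5784, 0.0650). I'll go to the knob, grip it and tighten.

carry_out(deltas=[[0,3,0,0,0.6],[-0.1,7,0,0,0.6],[-0.2,11,0,0,0.6],[-0.3,14.5,0,0,0.6],[-0.4,16.5,0,0,0.6],[-0.4,17.2,0,0,0.6],[-0.4,17.2,0,0,0.6],[-0.4,17.2,3,0,0.6],[-0.4,17.2,6,0,0.6],[-0.4,17.2,8,0,0.6],[-0.4,17.2,8.7,0,0.6],[-0.4,17.2,8.7,0,0.6],[-0.4,17.2,8.7,0,0.6]], newtons=70)

```text
t: 16.23
position: [0.5785, 0.0655, 0.0644]
ee_rot: [0.001, 0.506, 0.862, 0.0]
contact_force: [1.2, -0.0, 0.1]
finger_gap: 0.0512
grasp_force: 0.0
```

carry_out(deltas=[[0,0,0.1,0,0],[0,0,0.1,0,0],[0,0,0.1,0,0],[0,0,0.1,0,0],[0,0,0.1,0,0],[0,0,0.1,0.15,0],[0,0,0.1,0.3,0],[0,0,0.1,0.45,0],[0,0,0.1,0.6,0],[0,0,0.1,0.75,0],[0,0,0.1,0.9,0],[0,0,0.1,1.05,0],[0,0,0.1,1.2,0],[0,0,0.1,1.35,0],[0,0,0.1,1.5,0],[0,0,0.1,1.6,0],[0,0,0.1,1.65,0],[0,0,0.1,1.65,0],[0,0,0.1,1.65,0]])

```text
t: 18.6
position: [0.5798, 0.0664, 0.0629]
ee_rot: [0.0, 0.977, 0.215, 0.002]
contact_force: [5.4, 2.5, 0.5]
finger_gap: 0.0127
grasp_force: 70.8
```

```bash
python3 - <<'E'
from workcell import r
import numpy as np
o=r.get_obs();print({k:np.round(o[k],4) for k in("joint_positions","position","ee_rot","contact_force","moment")});q=o["ee_rot"];print(np.degrees(2*np.arctan2(q[2],q[1])))
E
```

```text
{'joint_positions': array([-0.35  ,  0.5736,  0.2457,  1.8617, -0.1998,  0.7261, -1.13  ]), 'position': array([0.5798, 0.0664, 0.0629]), 'ee_rot': array([2.000e-04, 9.766e-01, 2.151e-01, 1.900e-03]), 'contact_force': array([5.3917, 2.4908, 0.4559]), 'moment': array([ 0.4116, -1.2977,  0.9088])}
24.83970806240633
```

The tool is at 24.8° against a lever at 27.4°, with a holding moment, so the knob is on its tight stop. I'll release and rise clear.

carry_out(deltas=[[0,0,0,-0.03,0],[0,0,0,-0.03,0.6],[0,0,0,-0.03,0.6],[0,0,0,-0.03,0.6],[0,0,0,-0.03,0.6],[0,0,-3,-0.03,0.6],[0,0,-7,-0.03,0.6],[0,0,-10,-0.03,0.6],[-5,0,-12,-0.03,0.6],[-10,0,-12,-0.03,0.6],[-15,0,-12,-0.03,0.6],[-18,0,-12,-0.03,0.6],[-18,0,-12,-0.03,0.6],[-18,0,-12,-0.03,0.6],[-18,0,-12,-0.03,0.6]])

```text
t: 20.48
position: [0.4152, -0.009, 0.1824]
ee_rot: [0.0, 0.974, 0.228, 0.0]
contact_force: [-0.5, 0.4, 0.0]
finger_gap: 0.0513
grasp_force: 0.0
```

```bash
python3 - <<'E'
from h import *
from workcell import r
f=r.grab_frame("top");cv2.imwrite("pics/t5.png",f["image"][:,:,::-1])
K=f["camera_matrix"];E=f["extrinsics"];V,U=np.mgrid[:420,:560];Z=f["z_map"]
W=(np.stack([(U-K[0,2])/K[0,0]*Z,(V-K[1,2])/K[1,1]*Z,Z],-1)-E[:3,3])@E[:3,:3]
s=(np.hypot(W[...,0]-.5786,W[...,1]-.065)<.035)&(W[...,2]>.075)&(W[...,2]<.1);q=W[s];w,v=np.linalg.eigh(np.cov(q[:,:2].T));print(len(q),q.mean(0),np.degrees(np.arctan2(v[1,1],v[0,1])))
s=(np.hypot(W[...,0]-.4943,W[...,1]-.0213)<.02)&(W[...,2]>.1)&(W[...,2]<.118);print(s.sum(),W[s].mean(0))
E
```

```text
241 [0.57812323 0.0656322  0.09077494] -153.0389497511428
148 [0.4939112  0.02306741 0.11004558]
```

View pics/t5.png

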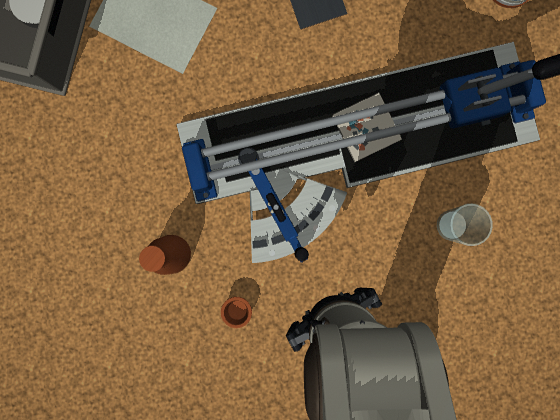

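The picture shows the knob bar aligned with the lever (27.0°), the lever home at the orange dot's notch, and the vase, pot, glass and tile unmoved. The arm is clear.

```bash
python3 -c "
from workcell import r
print(r.finish_job())"
```

```text
the job is handed in; nothing more can be done
None
```

I handed the job in at about 20.5 s: the fence lever is down in the orange-dot notch (15°), the clamp knob is tight again, and the tile, glass, vase and pot look unmoved in the last top picture; no verdict came back.

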